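Set the speed and pulse the herb grinder with its bayonet lid

ROBOT

A 6-joint arm with a two-finger parallel gripper is mounted at the origin on a cart in front of the work surface, level with it; the furniture and walls round the work are solid. World frame = base frame: x ahead of the robot, y to its left, z up, the work surface at z = 0. Lengths are in m, angles in degrees, forces in N, time in s.
With the tool pointing down it reaches from about 0.275 to 1 m from the base axis. Payload 8.4 kg.
Tool frame: the origin (TCP) lies where the fingers leave the gripper's body, on its centre line; the fingertips stand 73 mm ahead of it and the grasp point (between the pads) lies 54 mm ahead of it; x points along the fingers, z is the direction in which the jaws open and shut, and the axes are right-handed (so a half turn about x gives the same grasp; the last joint's range is limited). The gripper opens to 85 mm and grips with 20 to 120 N. Pads are 22 mm wide; open, the fingers measure 114 mm over their backs; the gripper's body (76 mm by 85 mm) begins 54 mm behind the grasp point. The pads swing forward as they close: fully open they stand 13 mm farther back than shut.
Start: joints at [74.29, 20.225, 93.587, -0, 66.188, -0.138], TCP at [0.168, 0.602, 0.304] pointing down, gripper open.
Joint ranges: [-150.9, 150.9], [-52.94, 120.26], [3.33, 152.33], [-74.26, 254.26], [0, 154.13], [-172.89, 172.89]. Speed limits (degrees/s): [127.2, 127.2, 159.86, 180, 180, 180].

INTERFACE

Orientations are given as a 3x3 rotation matrix whose columns are the frame's x, y, z axes.
In Python, from rig import ctrl, optics, order gives the robot as it stands.
- The arm moves only by the tool play_rows, never from a script. Its argument "increments" is a list that holds one entry, the list of rows, each a list of 5 numbers: the shift along the tool's x, y, z in cm, then the turn about the tool's x in degrees, then the finger opening in cm, from 0 to 8.54. In form: [[[x, y, z, roll, claw], ...]]. A call has 1 to 5 rows; each row is the pose to reach, as a shift and turn from the pose commanded when the call began, along the tool's axes at that moment; what a row does not reach only later rows make up. A row lasts 1/8 s, in which the tool goes at most 62.5 mm and 10.7 degrees, less where a joint would pass 70% of its speed; a pose out of reach is approached as far as the arm can. A call with a gripper value outside its range is refused whole. The fingers move at their own pace and stop on an object; the grip force is fixed at half the most. Time passes only in rows, so rows that repeat a pose let the fingers close. It gives the time, the measured TCP pose, the force and the opening at its end, in the units of the state.
- ctrl.get_state(): the state, without advancing time (a new reading comes with each control period).
- optics.grab_frame(name): name is "side" or "top" or "wrist"; returns the picture (384x512x3 uint8, red, green, blue); there is no depth.
- optics.camera_params(name): a dict with "fx", "fy", "cx", "cy" (pixels), "R" (3x3) and "t" (3): a world point X has camera coordinates R X + t. Camera axes: x right, y down, z forward; pixel columns grow to the right and rows downward; lengths in m; the calibration is good to about 2 mm. The wrist camera is an equidistant fisheye: a pixel r from the principal point sees the ray r / f radians off the axis. A picture is of the moment at which its call begins: read the wrist's pose just before it. camera_params takes no time and is no camera call; for the wrist camera it gives the pose at the moment of the call.
- order.finish_job(): hands the job in, once; it reports no verdict.
The state is a dict: "time_s": time; "joint_positions": joint angles; "joint_velocities": joint speeds; "effort": joint torques, N m; "tcp_pos": TCP position; "tool_rot": TCP orientation; "force": force on the tool from outside, world axes, zero at the start; "wrist_torque": the same for the moment, N m; "finger_gap": finger opening in m.
Only numpy, scipy, OpenCV 4.12 (cv2) and the standard library are available. Lean on these libraries where they do the work, as an engineer would, in place of code of your own. Each camera call takes 0.05 s, during which the arm holds its last target.

TASK

The shop's herb grinder has been washed and needs a dry test pulse: first, while its lid is still off, push the speed slider to the green dots. Then drop the bayonet lid into the grinder's mouth so that it sits fully home, and twist it clockwise to the amber pulse mark, halfway to the red lock mark - don't run it on into the lock, where the motor would stay on. The lid springs back when let go, so finish while still gripping it and holding it at the amber mark, and don't disturb the other things on the dresser.

Things in the scene. Friction and masses are not known exactly. Their poses are not given: they have to be found in the camera images.
- grinder: Sage-green electric herb grinder, 140 mm deep (x) x 214 wide (y), does not move. Origin: centre of its underside; x away from the robot, y to its left (yaw within 0.25 rad), z up. Plinth 50 mm high. On the left half a round tower, radius 48 (53.5 at its foot), dark steel rim at 100 mm, axis at x 0, y +52 mm; on the right half the plinth's top is the control deck with the speed slider.
- grinder_mouth (a point): Centre of the tower's rim (its top face); axes as the grinder's. Bayonet: a 5 mm thick flange with a bore of radius 31.5 mm, top edge bevelled 1.5 mm, and two gaps 15 mm wide out to radius 39.5 at its -x and +x side; below it a channel 11 mm high. The lid goes straight down, lugs through the gaps, then turns CLOCKWISE seen from above. Seated, its underside is 14 mm below this point.
- insert_mark (a point): White mark on the rim at the gap on the grinder's -x side, 45.5 mm from the axis (a second one lies opposite). The lid's white lines meet the white marks when it goes in.
- pulse_mark (a point): Amber mark on the rim, 45 degrees clockwise from insert_mark (a second one lies opposite): the lid's white lines point here at the end. The red marks, 90 degrees from the white ones, are the lock: from about 65 degrees on two sprung noses bear lightly on the lugs (about 0.1 N m more), and they snap in behind the lugs at the red marks.
- lid_switch (a joint): Sprung brass interlock ring in the channel (rad), 0 at rest, growing clockwise to 1.50. The lid's lugs push it once the lid has turned about 0.1 rad, so it reads about 0.1 rad (0.03 to 0.17) less than the lid's turn. Its spring pushes the lid back: 0.036 N m at first, 0.13 N m at the amber mark.
- speed_slider (a joint): Position of the speed slider (m): 0 at the end near the robot, growing along the grinder's +x to 0.048. Black ticks at 0, 0.012, 0.024, 0.048; the green dots, one each side of the track, at 0.036. It stays where it is left; friction 2 N. A white line across the grip's top belongs level with the dots.
- slider_top (a point): Centre of the top of the slider's grip, a dark block 16 mm (along the track, grinder's x) x 24 mm (y) x 26 mm high, its top 78 mm above the dresser and 27 mm above the deck. Nothing stands on the deck beside it; the tower's wall is 64 mm to its left.
- green_dot (a point): Centre of the green dot right of the track, on the deck (51 mm above the dresser). The slider is set when slider_top has the same x as this dot in the grinder's frame.
- lid: Dark bayonet lid, 0.15 kg, upright left of the grinder. Origin: centre of its underside, z up. Plug radius 29.5 mm, bevelled foot, 14 mm high; two lugs 10 mm wide (y), 1.5 to 7 mm up, reaching to x = -37 and +37; disc radius 42.5 from 14 to 20 mm up; wing grip along x, 48 long, 13 thick (y), from 20 to 50 mm up. White lines on the disc over the lugs. A half turn about z makes no difference.
- stone_dish: Bystander: dark dish of tumbled stones, 72 mm across, 26 mm high; origin under its centre.
- crystal_rose: Bystander: pink pointed crystal, 31x27x70 mm, upright; origin under its centre.
- crystal_jade: Bystander: green pointed crystal, 36x32x69 mm, upright; origin under its centre.
- crystal_quartz: Bystander: white pointed crystal, 34x30x74 mm, upright; origin under its centre.
- salve_tin0: Bystander: round tin with a green lid, 53 mm across, 22 mm high; origin under its centre.
- tealight0: Bystander: tealight, 40 mm across, 21 mm high; origin under its centre.
- counter_bell: Bystander: brass push bell on a black foot, 71 mm across, 62 mm high; origin under its centre.
Not all that is in view belongs to the job. What is shaped like the lid but turquoise is not meant.

How it is judged (in metres and radians):
On the way, in this order (a step that is already met when the one before it is completed fails the run):
1. the speed slider is at the green dots while the lid is still off the grinder (value of joint speed_slider between 0.0315 and 0.0405 m and distance between lid and grinder_mouth above 0.05 m), for 0.2 s.
2. the lid sits fully home in the mouth, its lugs through the gaps, not yet turned to the pulse mark (horizontal distance between lid and grinder_mouth below 0.004 m and z of lid in the frame of grinder_mouth between -0.017 and -0.0105 m and angle between lid's own z axis and vertical below 0.08 rad and value of joint lid_switch below 0.4 rad), for 0.1 s.
At the end, for the whole second after the job is handed in: Slider within 4.5 mm of the green dots; lid fully home under the rim (within 4 mm of the axis, level) and turned clockwise to the amber mark (45 degrees, within 10), pushing the sprung interlock, and still gripped by the robot (value of joint speed_slider between 0.0315 and 0.0405 m and horizontal distance between lid and grinder_mouth below 0.004 m and z of lid in the frame of grinder_mouth between -0.017 and -0.0105 m and angle between lid's own z axis and vertical below 0.08 rad and angle between the x axis of lid and the x axis of grinder, either way round between 0.61 and 0.96 rad and value of joint lid_switch between 0.42 and 1 rad and contact force between the fingers and lid above 1 N); the arm keeps its last pose, push and grip.
It fails at once if the lid is run on past the pulse position into the lock (value of joint lid_switch above 1.12 rad).
It fails at once if a bystander is shifted by more than 3 cm or knocked over (distance of any of stone_dish, crystal_rose, crystal_jade, crystal_quartz, salve_tin0, tealight0, counter_bell from where it was at the start of the episode above 0.03 m or angle between any of stone_dish, crystal_rose, crystal_jade, crystal_quartz, salve_tin0, tealight0, counter_bell's own z axis and vertical above 0.5 rad).
It also fails if it takes over 58 s, if anything falls off the work surface, if the arm or the gripper's body presses on something with over 40 N, if the wrist force passes 120 N, or if a joint passes its speed limit or range.

## Working session

There is one attempt and no reset: what is moved stays moved. The work goes in short steps, Python scripts to look and compute and a tool call to move; the robot and the scene stay as the last step left them, time stands still between calls to the robot, and variables do not carry over. Pictures are saved under pics/ and viewed, and the job is handed in when it is done.

Besides the shell and the picture viewer there is one more tool, called after "Call:" as name(argument=value, ...), one argument or row to a line, values as JSON. play_rows: Moves the arm, as the interface text tells. Its arguments: {"type":"object","properties":{"increments":{"type":"array","items":{"type":"array","items":{"type":"array","items":{"type":"number"}}}}},"required":["increments"]}

```bash
mkdir -p pics; ls
cat > h.py <<'E'
import numpy as np, cv2
from rig import ctrl, optics, order
def save(n,im,s=1.5):
    cv2.imwrite('pics/'+n+'.png',cv2.resize(im[:,:,::-1],None,fx=s,fy=s,interpolation=cv2.INTER_CUBIC))
def ray(cp,u,v,fish=False):
    x=(u-cp['cx'])/cp['fx'];y=(v-cp['cy'])/cp['fy']
    if fish:
        r=np.hypot(x,y);d=np.array([x/r*np.sin(r),y/r*np.sin(r),np.cos(r)]) if r>1e-9 else np.array([0,0,1.])
    else: d=np.array([x,y,1.])
    R=np.array(cp['R']);t=np.array(cp['t'])
    return -R.T@t,R.T@d
def onz(cp,u,v,z,fish=False):
    o,d=ray(cp,u,v,fish);return o+d*(z-o[2])/d[2]
def proj(cp,X,fish=False):
    c=np.array(cp['R'])@np.array(X)+np.array(cp['t'])
    if fish:
        r=np.hypot(c[0],c[1]);th=np.arctan2(r,c[2]);return cp['cx']+cp['fx']*th*c[0]/r,cp['cy']+cp['fy']*th*c[1]/r
    return cp['cx']+cp['fx']*c[0]/c[2],cp['cy']+cp['fy']*c[1]/c[2]
E
cat > a.py <<'E'
from h import *
import pickle
print(ctrl.get_state())
for n in ['side','top','wrist']:
    cp=optics.camera_params(n); im=optics.grab_frame(n); save(n+'0',im); pickle.dump((cp,im),open(n+'0.pkl','wb')); print(n,cp)
E
python3 a.py
```

```text
pics
{'time_s': 0.0, 'joint_positions': array([ 7.42901896e+01,  2.02624550e+01,  9.36284157e+01, -6.37396290e-04,
        6.61886698e+01, -1.35821297e-01]), 'joint_velocities': array([-0.09198312,  0.05878529, -0.12059553, -0.03563703, -0.03293668,
       -0.02184503]), 'effort': array([-1.31557113e-03, -6.05234027e+01, -3.42072523e+01, -1.13601459e-04,
        9.26613109e-03, -4.49899062e-05]), 'tcp_pos': array([0.16768554, 0.60169814, 0.30316689]), 'tool_rot': array([[-3.66090326e-04, -9.63285760e-01,  2.68477953e-01],
       [-1.33914105e-03,  2.68478203e-01,  9.63284829e-01],
       [-9.99999036e-01, -6.88059145e-06, -1.38826278e-03]]), 'force': array([-0.24358159,  0.4272506 ,  0.33789934]), 'wrist_torque': array([ 0.02154393, -0.05591558, -0.00466314]), 'finger_gap': 0.08533358361792882}
side {'fx': 384.19947737136886, 'fy': 384.19947737136886, 'cx': 253.10669486744945, 'cy': 193.17405234180487, 'R': array([[-0.97327048, -0.22883892,  0.01942458],
       [-0.15889501,  0.60989064, -0.7763928 ],
       [ 0.16582202, -0.75872667, -0.62994992]]), 't': array([0.4607414 , 0.12986719, 1.08964833])}
top {'fx': 423.39596823274013, 'fy': 423.39596823274013, 'cx': 257.11657472411747, 'cy': 198.51092782595916, 'R': array([[ 0.00833744, -0.99994807, -0.00586012],
       [-0.99342071, -0.00761335, -0.1142687 ],
       [ 0.11421815,  0.00677427, -0.9934326 ]]), 't': array([0.01359535, 0.49424407, 1.27951785])}
wrist {'fx': 297.3186396354542, 'fy': 297.3186396354542, 'cx': 261.68704855373954, 'cy': 191.47360302126265, 'R': array([[ 0.26866135,  0.96322942, -0.00318762],
       [ 0.9136364 , -0.25377799,  0.31759292],
       [ 0.30510589, -0.08823727, -0.9482218 ]]), 't': array([-0.62292759, -0.04183212,  0.38226134])}
```

View pics/top0.png

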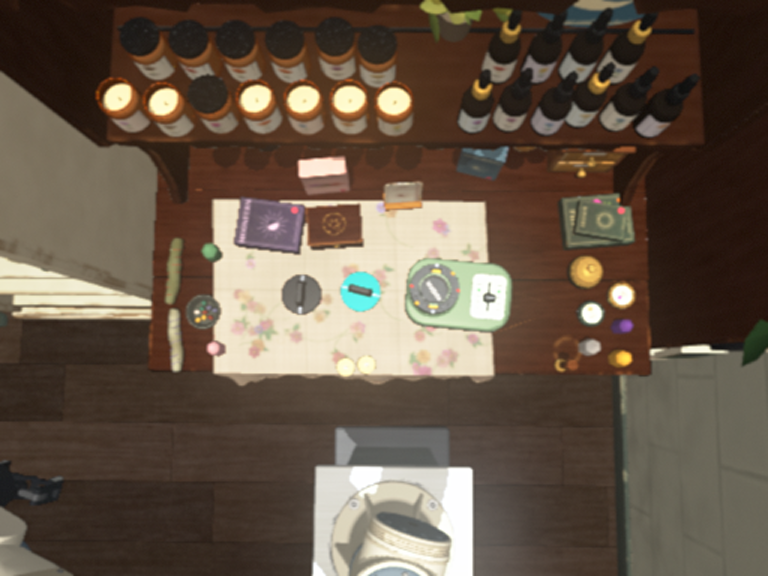

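View pics/side0.png

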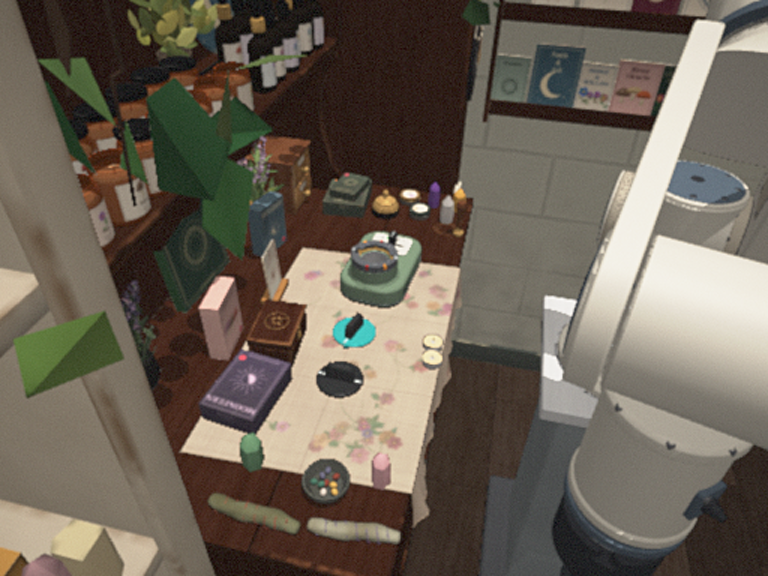

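View pics/wrist0.png

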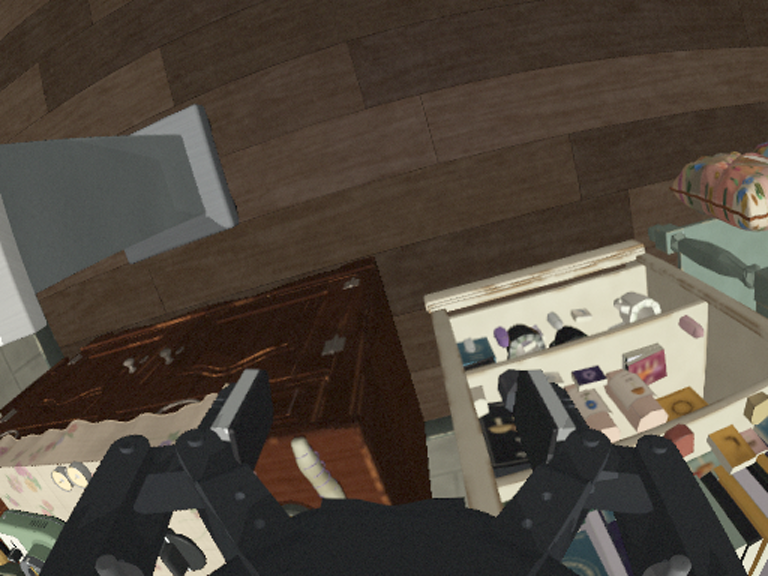

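Top view, in 768-px picture coordinates. Lid candidates are the dark disc with wing grip at (301,294), the turquoise disc with dark wing at (360,291), and the grinder mouth interior at (434,290). By the description the dark disc at (301,294) is the lid. The grinder is at (458,295) with the slider at (489,296). I'll check this in a close crop.

```bash
cat > b.py <<'E'
from h import *
import pickle
cp,im=pickle.load(open('top0.pkl','rb'))
c=im[160:230,180:350]; save('topcrop',c,4.5)
cp,im=pickle.load(open('side0.pkl','rb'))
c=im[140:270,200:310]; save('sidecrop',c,4.5)
E
python3 b.py
```

```text
(no output)
```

View pics/topcrop.png

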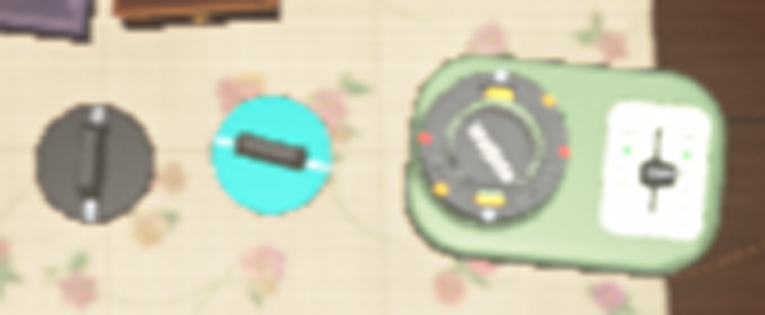

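View pics/sidecrop.png

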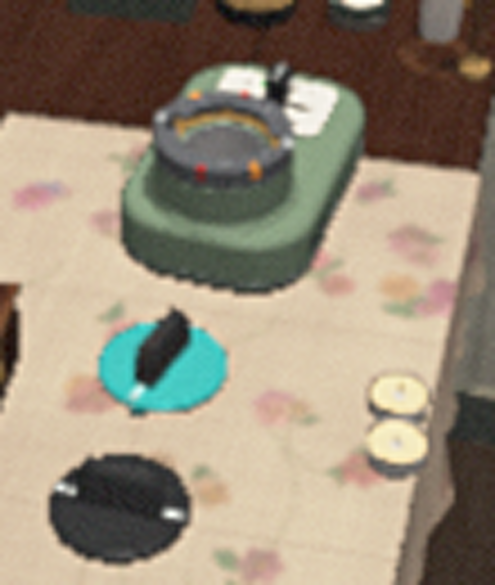

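The crop confirms it. The dark grey disc at crop (95,163), with white lines at (97,115) and (90,210), is the lid, and the turquoise one is the decoy. Rim white marks are at (501,76) and (488,214), green dots at (627,150) and (687,155), and the slider at (657,173).

```bash
cat > c.py <<'E'
from h import *
import pickle
cp,im=pickle.load(open('top0.pkl','rb'))
def P(x,y,z): return onz(cp,(x+.5)/4.5-.5+180,(y+.5)/4.5-.5+160,z)
w1,w2=P(501,76,.1),P(488,214,.1); r1,r2=P(425,138,.1),P(565,152,.1);a1,a2=P(549,100,.1),P(441,189,.1)
for a,b in((w1,w2),(r1,r2),(a1,a2)): print('rim',(a+b)/2,np.linalg.norm(a-b),np.degrees(np.arctan2(*(a-b)[[1,0]])))
g1,g2=P(627,150,.051),P(687,155,.051);print('dots',g1,g2,np.linalg.norm(g1-g2),np.degrees(np.arctan2(*(g1-g2)[[1,0]])))
print('slider',P(657,173,.078))
l1,l2=P(97,115,.02),P(90,210,.02);print('lid',(l1+l2)/2,P(95,163,.02),np.linalg.norm(l1-l2),np.degrees(np.arctan2(*(l1-l2)[[1,0]])))
print('lidmask')
hsv=cv2.cvtColor(im,cv2.COLOR_RGB2HSV); 
m=((im.max(2)<120)&(hsv[:,:,1]<70)).astype(np.uint8)
m[:180]=0;m[212:]=0;m[:,:186]=0;m[:,217:]=0
cs,_=cv2.findContours(m,cv2.RETR_EXTERNAL,cv2.CHAIN_APPROX_NONE);c=max(cs,key=cv2.contourArea);e=cv2.fitEllipse(c);print(e,onz(cp,*e[0],.02))
E
python3 c.py
```

```text
rim [ 0.50644201 -0.07743952  0.1       ] 0.0908499500197221 -5.353098724502961
rim [ 0.50625944 -0.07771744  0.1       ] 0.09127814449938483 84.66823366681649
rim [ 0.50665843 -0.07783515  0.1       ] 0.09154484588759215 -50.01268239634181
dots [ 0.50997443 -0.17024548  0.051     ] [ 0.50688046 -0.21065834  0.051     ] 0.04053112690202404 85.62203035224455
slider [ 0.49133245 -0.18610704  0.078     ]
lid [0.50256336 0.19430967 0.02      ] [0.50212805 0.19326742 0.02      ] 0.06632733513360908 -2.835154303967371
lidmask
((199.25796508789062, 193.417236328125), (17.817426681518555, 21.963090896606445), 70.64372253417969) [0.50967524 0.19801198 0.02      ]
```

Call:
play_rows(
  increments=[
    [[0, -3.7, -4.7, 8, 8.5], [0, -7.4, -9.4, 16, 8.5], [0, -11.1, -14.1, 24, 8.5], [0, -14.8, -18.8, 32, 8.5], [0, -18.5, -23.5, 40, 8.5]],
  ],
)

```text
time_s: 0.78
tcp_pos: [0.2832, 0.3242, 0.3039]
tool_rot: [[0.0, -0.562, 0.827], [0.0, 0.827, 0.562], [-1.0, -0.0, 0.0]]
force: [1.1, 0.8, -0.3]
finger_gap: 0.0849
```

```bash
cat > g.py <<'E'
# usage: g.py x y z yaw(tool z dir, deg): shift in tool axes (cm) and roll
from h import *
import sys
def go(x,y,z,yaw):
    s=ctrl.get_state();R=s['tool_rot'];d=R.T@(np.array([x,y,z])-s['tcp_pos'])*100
    cy=np.degrees(np.arctan2(R[1,2],R[0,2]));r=(cy-yaw+180)%360-180
    print('t',s['time_s'],'tcp',s['tcp_pos'].round(4),'yaw',cy.round(2),'j',s['joint_positions'].round(1),'F',s['force'].round(1),'T',s['wrist_torque'].round(2),'gap',round(s['finger_gap'],4),'\n SHIFT',d.round(2),'ROLL',round(r,2),'len',np.linalg.norm(d).round(1))
if __name__=='__main__': go(*map(float,sys.argv[1:5]))
E
python3 g.py .491 -.186 .25 -5.3
```

```text
t 0.775 tcp [0.2832 0.3242 0.3039] yaw 34.19 j [ 48.7   2.4 116.1  -0.   61.4  14.5] F [ 1.1  0.8 -0.3] T [ 0.02 -0.06  0.  ] gap 0.0849 
 SHIFT [  5.39 -53.88 -11.49] ROLL 39.49 len 55.4
```

Call:
play_rows(
  increments=[
    [[0, -6, -1.3, 5, 8.5], [0, -12, -2.6, 10, 8.5], [0, -18, -3.8, 15, 8.5], [0, -24, -5.1, 20, 8.5], [0, -30, -6.4, 25, 8.5]],
  ],
)

```text
time_s: 1.4
tcp_pos: [0.4001, 0.0404, 0.3041]
tool_rot: [[0.001, -0.161, 0.987], [0.0, 0.987, 0.161], [-1.0, 0.0, 0.001]]
force: [1.3, 0.4, -0.5]
finger_gap: 0.0849
```

```bash
python3 g.py .491 -.186 .25 -5.3
```

```text
t 1.4 tcp [0.4001 0.0404 0.3041] yaw 9.26 j [  5.5  -0.4 119.    0.   61.4  -3.7] F [ 1.3  0.4 -0.5] T [ 0.05 -0.02 -0.02] gap 0.0849 
 SHIFT [  5.41 -23.81   5.32] ROLL 14.56 len 25.0
```

Call:
play_rows(
  increments=[
    [[1, -6, 1.3, 4, 8.5], [2, -12, 2.6, 8, 8.5], [3.5, -18, 4, 12, 8.5], [5.4, -23.8, 5.3, 14.5, 8.5], [5.4, -23.8, 5.3, 14.5, 8.5]],
  ],
)

```text
time_s: 2.02
tcp_pos: [0.4914, -0.1868, 0.2482]
tool_rot: [[-0.002, 0.093, 0.996], [0.0, 0.996, -0.093], [-1.0, -0.0, -0.002]]
force: [-1.4, 1.3, -0.4]
finger_gap: 0.0853
```

```bash
python3 g.py .491 -.186 .25 -5.3
cat > w.py <<'E'
from h import *
import sys,pickle
n=sys.argv[1]
s=ctrl.get_state();cp=optics.camera_params('wrist');im=optics.grab_frame('wrist')
pickle.dump((s,cp,im),open(n+'.pkl','wb'));save(n,im);print('cam',(-np.array(cp['R']).T@cp['t']).round(3))
E
python3 w.py w1
```

```text
t 2.025 tcp [ 0.4914 -0.1868  0.2482] yaw -5.31 j [-21.   15.1 108.7  -0.   56.2 -15.6] F [-1.4  1.3 -0.4] T [-0.   -0.01 -0.07] gap 0.0853 
 SHIFT [-0.18  0.08 -0.05] ROLL -0.01 len 0.2
cam [ 0.499 -0.106  0.319]
```

View pics/w1.png

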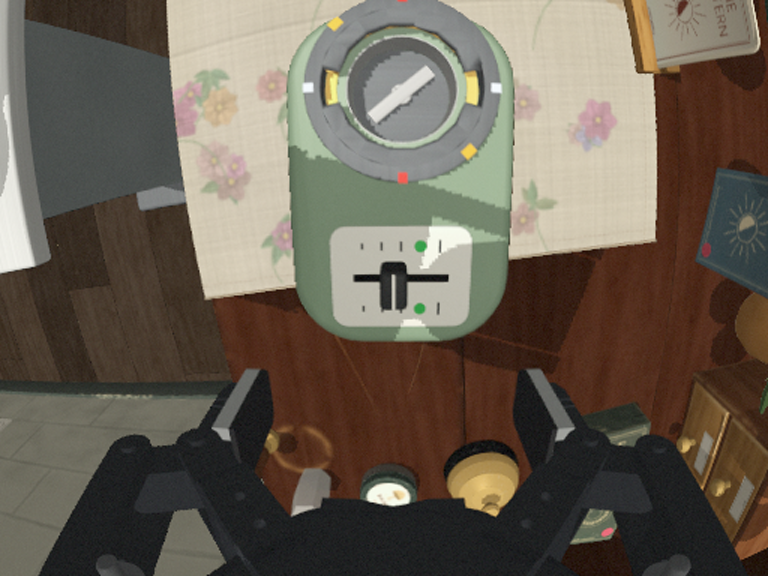

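Wrist view: the grinder is clear. White marks are at (308,88) and (496,88), green dots at (420,246) and (420,308), and the slider's white line is at about (394,288), between the 0.012 and 0.024 ticks.

```bash
cat > d.py <<'E'
from h import *
import pickle
s,cp,im=pickle.load(open('w1.pkl','rb'))
hsv=cv2.cvtColor(im,cv2.COLOR_RGB2HSV)
def cents(m,amin=8):
    n,l,st,c=cv2.connectedComponentsWithStats(m.astype(np.uint8));return [(c[i],st[i,4]) for i in range(1,n) if st[i,4]>=amin]
H,S,V=hsv[...,0],hsv[...,1],hsv[...,2]
for name,m,z in(('green',(H>45)&(H<80)&(S>130),.051),('red',((H<6)|(H>174))&(S>150)&(V>150),.1),('amber',(H>15)&(H<28)&(S>140)&(V>150),.1),('white',(S<35)&(V>215),.1)):
    for c,a in cents(m):
        if 190<c[0]<345 and c[1]<225: print(name,(c*1.5).round(0),a,onz(cp,*c,z,True).round(4))
def P(x,y,z): return onz(cp,(x+.5)/1.5-.5,(y+.5)/1.5-.5,z,True)
save('w1c',im[145:225,215:320],6)
E
python3 d.py
```

```text
green [420. 246.] 37 [ 0.5095 -0.1706  0.051 ]
green [419. 308.] 31 [ 0.5059 -0.2116  0.051 ]
red [402. 178.] 30 [ 0.5015 -0.1239  0.1   ]
amber [335.  23.] 43 [ 0.4764 -0.0431  0.1   ]
amber [330.  75.] 8 [ 0.4716 -0.0693  0.1   ]
amber [328.  92.] 11 [ 0.47  -0.078  0.1  ]
amber [469. 151.] 52 [ 0.5351 -0.1132  0.1   ]
white [400.  93.] 383 [ 0.5044 -0.0823  0.1   ]
white [307.  87.] 40 [ 0.4602 -0.0738  0.1   ]
white [496.  88.] 37 [ 0.5512 -0.0822  0.1   ]
white [443. 241.] 486 [ 0.5192 -0.1575  0.1   ]
white [411. 322.] 52 [ 0.4997 -0.2     0.1   ]
```

View pics/w1c.png

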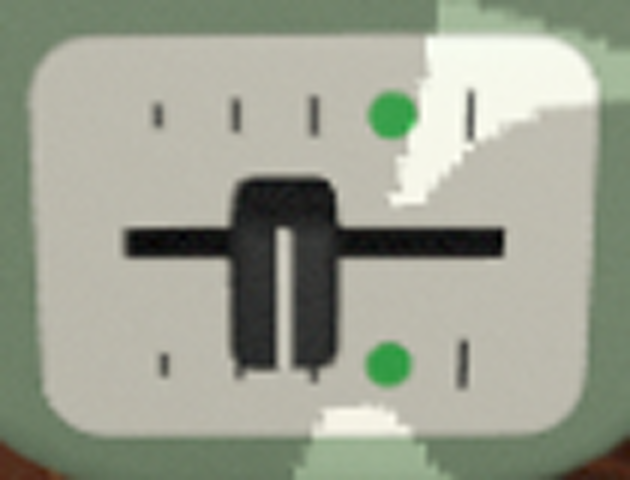

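```bash
cat > e.py <<'E'
from h import *
import pickle
s,cp,im=pickle.load(open('w1.pkl','rb'))
p=onz(cp,285.5/6-.5+215,298.5/6-.5+145,.078,True);print(p)
g=np.array([.5077,-.1911]);a=np.radians(-5.25);ex=np.array([np.cos(a),np.sin(a)]);ey=np.array([-ex[1],ex[0]])
print('x to go',(g-p[:2])@ex,'y off',(g-p[:2])@ey)
# nominal: track y=-52?
m=np.array([.506,-.078]);print('dots in mouth frame',(g-m)@ex,(g-m)@ey)
t=p[:2]+ex*((g-p[:2])@ex);print('target slider',t)
E
python3 e.py;python3 g.py .491 -.189 .130 -5.2
```

```text
[ 0.49106428 -0.18937692  0.078     ]
x to go 0.01672360138895003 y off -0.00019365426560686867
dots in mouth frame 0.012041701447707769 -0.11246998455696645
target slider [ 0.50771772 -0.19090716]
t 2.075 tcp [ 0.4907 -0.1851  0.2487] yaw -5.23 j [-20.8  15.  108.8   0.   56.3 -15.6] F [-0.6 -0.1 -0.1] T [-0.02 -0.03  0.  ] gap 0.0851 
 SHIFT [11.87 -0.39  0.09] ROLL -0.03 len 11.9
```

Call:
play_rows(
  increments=[
    [[4, -0.4, 0.1, 0, 5], [8, -0.4, 0.1, 0, 5], [10.5, -0.4, 0.1, 0, 5], [11.8, -0.4, 0.1, 0, 5], [11.8, -0.4, 0.1, 0, 5]],
  ],
)

```text
time_s: 2.7
tcp_pos: [0.4914, -0.187, 0.1318]
tool_rot: [[-0.001, 0.087, 0.996], [0.0, 0.996, -0.087], [-1.0, 0.0, -0.001]]
force: [0.6, -0.1, -0.5]
finger_gap: 0.0502
```

```bash
python3 g.py .491 -.189 .130 -5.2;python3 w.py w2
```

```text
t 2.7 tcp [ 0.4914 -0.187   0.1318] yaw -5.02 j [-21.   25.  113.2   0.   41.9 -16. ] F [ 0.6 -0.1 -0.5] T [ 0.01 -0.05  0.04] gap 0.0502 
 SHIFT [ 0.18 -0.2  -0.02] ROLL 0.18 len 0.3
cam [ 0.498 -0.106  0.202]
```

View pics/w2.png

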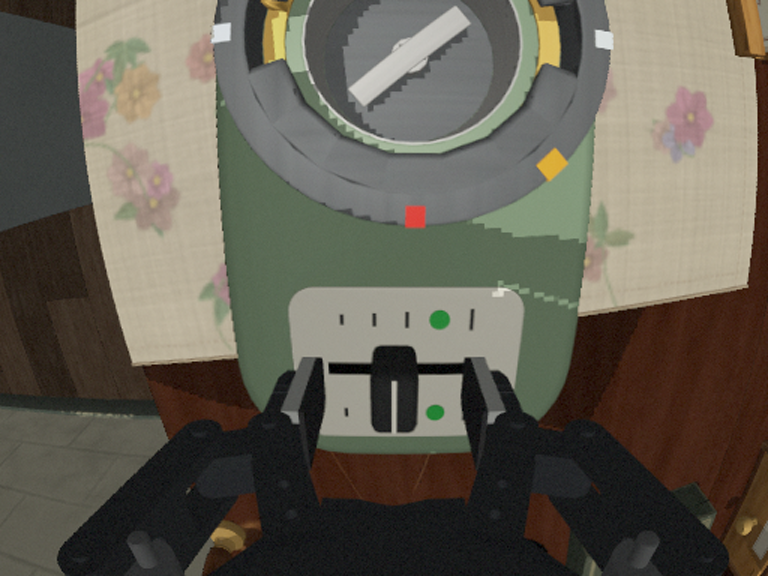

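The fingers straddle the grip at (394,395), with the white line centred between them. I'll close and push.

Call:
play_rows(
  increments=[
    [[0, 0, 0, 0, 1.2], [0, 0, 0, 0, 1.2], [0, 0, 0, 0, 1.2], [0, 0, 0, 0, 1.2]],
  ],
)

```text
time_s: 3.25
tcp_pos: [0.4922, -0.1879, 0.133]
tool_rot: [[0.002, 0.089, 0.996], [-0.0, 0.996, -0.089], [-1.0, -0.0, 0.002]]
force: [-1.0, 1.7, 6.6]
finger_gap: 0.0147
```

```bash
python3 g.py .5077 -.191 .130 -5.2
```

```text
t 3.25 tcp [ 0.4922 -0.1879  0.133 ] yaw -5.08 j [-21.1  24.9 113.1   0.   41.9 -16. ] F [-1.   1.7  6.6] T [ 0.17  0.23 -0.07] gap 0.0147 
 SHIFT [ 0.3  -0.17  1.57] ROLL 0.12 len 1.6
```

Call:
play_rows(
  increments=[
    [[-0.1, 0, 0.6, 0, 1.2], [-0.1, 0, 1.2, 0, 1.2], [-0.1, 0, 1.6, 0, 1.2], [-0.1, 0, 1.6, 0, 1.2], [-0.1, 0, 1.6, 0, 1.2]],
  ],
)

```text
time_s: 3.88
tcp_pos: [0.5084, -0.1894, 0.1331]
tool_rot: [[0.002, 0.088, 0.996], [-0.001, 0.996, -0.088], [-1.0, -0.0, 0.002]]
force: [2.4, -1.8, -0.5]
finger_gap: 0.0146
```

```bash
python3 g.py .5077 -.191 .130 -5.2; python3 w.py w3
```

```text
t 3.875 tcp [ 0.5084 -0.1894  0.1331] yaw -5.07 j [-20.6  25.9 111.2   0.   42.8 -15.5] F [ 2.4 -1.8 -0.5] T [-0.2  -0.26 -0.02] gap 0.0146 
 SHIFT [ 0.31 -0.17 -0.05] ROLL 0.13 len 0.4
cam [ 0.515 -0.109  0.204]
```

View pics/w3.png

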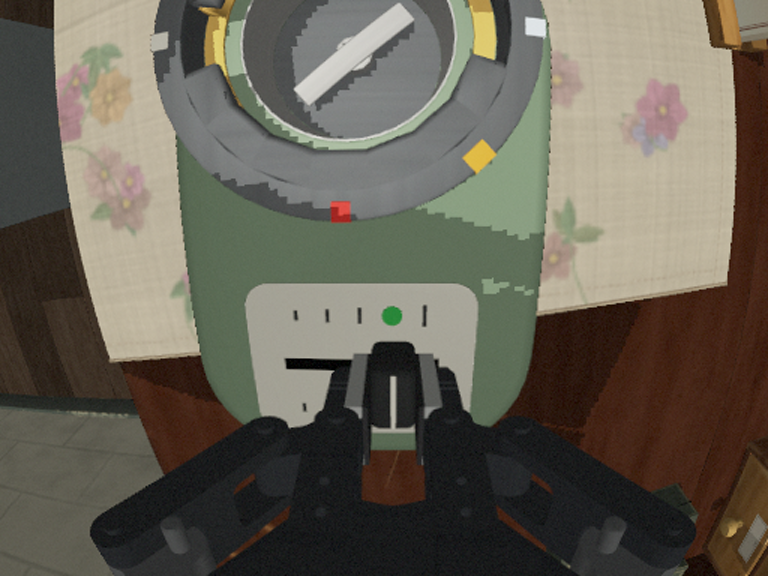

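The slider's line at (393,400) is level with the green dot at (392,316). Now I'll release and rise.

Call:
play_rows(
  increments=[
    [[0, 0, 0, 0, 4], [0, 0, 0, 0, 4], [-3, 0, 0, 0, 4], [-8, 0, 0, 0, 5], [-12, 0, 0, 0, 6]],
  ],
)

```text
time_s: 4.55
tcp_pos: [0.5075, -0.1891, 0.2545]
tool_rot: [[0.0, 0.088, 0.996], [-0.0, 0.996, -0.088], [-1.0, -0.0, 0.0]]
force: [0.2, -0.4, -0.1]
finger_gap: 0.06
```

```bash
python3 g.py .5025 .13 .25 87; python3 w.py w4
```

```text
t 4.55 tcp [ 0.5075 -0.1891  0.2545] yaw -5.07 j [-20.6  16.  106.6   0.   57.4 -15.5] F [ 0.2 -0.4 -0.1] T [ 0.03  0.01 -0.03] gap 0.06 
 SHIFT [ 0.45 31.75 -3.32] ROLL -92.07 len 31.9
cam [ 0.514 -0.108  0.325]
```

View pics/w4.png

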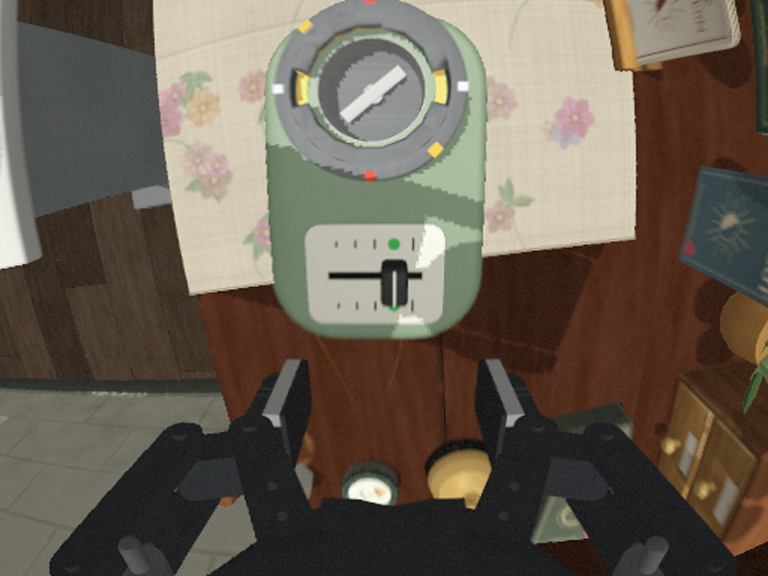

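The slider is set: its line at (394,285) lies level with the dot at (394,244). On to the lid.

Call:
play_rows(
  increments=[
    [[0, 4, -0.4, -10, 6], [0, 10, -1, -20, 6], [0, 16, -1.7, -30, 6], [0, 22, -2.3, -40, 6], [0, 28, -2.9, -50, 6]],
  ],
)

```text
time_s: 5.22
tcp_pos: [0.503, 0.0941, 0.2529]
tool_rot: [[0.0, -0.71, 0.704], [0.0, 0.704, 0.71], [-1.0, -0.0, 0.0]]
force: [0.8, 0.6, -0.5]
finger_gap: 0.06
```

```bash
python3 g.py .5025 .194 .25 87
```

```text
t 5.225 tcp [0.503  0.0941 0.2529] yaw 45.25 j [ 10.4  13.6 110.2  -0.   56.2 -34.8] F [ 0.8  0.6 -0.5] T [-0.01 -0.04 -0.07] gap 0.06 
 SHIFT [0.29 7.07 7.06] ROLL -41.75 len 10.0
```

Call:
play_rows(
  increments=[
    [[0, 3, 3, -10, 6], [0, 6, 6, -20, 6], [0.3, 7.1, 7.1, -30, 6], [0.3, 7.1, 7.1, -40, 6], [0.3, 7.1, 7.1, -41.8, 6]],
  ],
)

```text
time_s: 5.85
tcp_pos: [0.5032, 0.1928, 0.2496]
tool_rot: [[-0.001, -0.998, 0.056], [-0.0, 0.056, 0.998], [-1.0, 0.001, -0.0]]
force: [0.2, 0.0, 0.5]
finger_gap: 0.0598
```

```bash
python3 g.py .5025 .194 .25 87; python3 w.py w5
```

```text
t 5.85 tcp [0.5032 0.1928 0.2496] yaw 86.78 j [ 20.8  16.1 107.1  -0.   56.8 -66. ] F [0.2 0.  0.5] T [-0.    0.    0.03] gap 0.0598 
 SHIFT [-0.04  0.08  0.11] ROLL -0.22 len 0.1
cam [0.422 0.197 0.32 ]
```

View pics/w5.png

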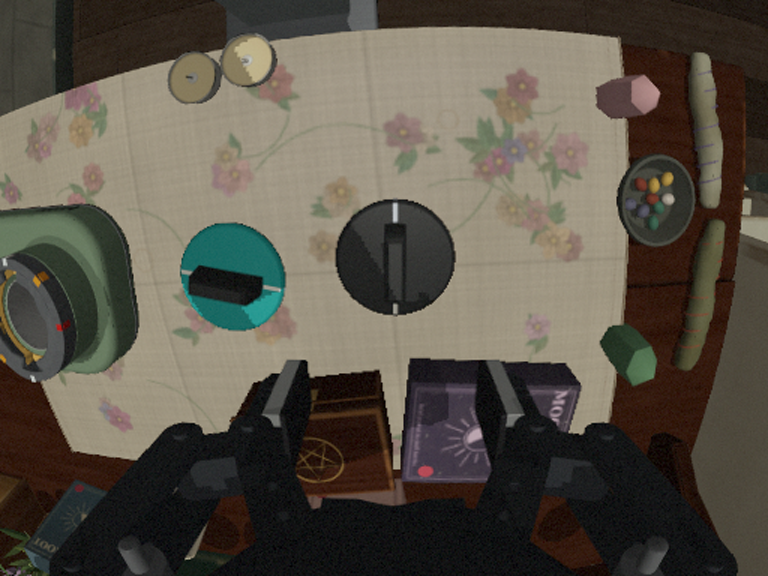

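The lid is at (395,257), with its white lines at (395,211) and (395,309). The decoy is at (232,277).

```bash
cat > f.py <<'E'
from h import *
import pickle
s,cp,im=pickle.load(open('w5.pkl','rb'))
hsv=cv2.cvtColor(im,cv2.COLOR_RGB2HSV)
m=(im.max(2)<95).astype(np.uint8);w=np.zeros_like(m);w[125:218,215:312]=1;m*=w
cs,_=cv2.findContours(m,cv2.RETR_EXTERNAL,cv2.CHAIN_APPROX_NONE);c=cv2.convexHull(max(cs,key=cv2.contourArea)).reshape(-1,2)
pts=np.array([onz(cp,u,v,.02,True)[:2] for u,v in c])
A=np.c_[2*pts,np.ones(len(pts))];x=np.linalg.lstsq(A,(pts**2).sum(1),rcond=None)[0];print('circle',x[:2],np.sqrt(x[2]+x[0]**2+x[1]**2))
mw=((im.min(2)>150)&(w>0)&(hsv[...,1]<30)).astype(np.uint8)
n,l,st,ce=cv2.connectedComponentsWithStats(mw);q=[]
for i in range(1,n):
    if st[i,4]>5 and np.hypot(*(ce[i]-[263,171]))<38: p=onz(cp,*ce[i],.02,True);q.append(p);print(ce[i]*1.5,st[i,4],p)
if len(q)==2: d=q[1]-q[0];print('mid',(q[0]+q[1])/2,'dir',np.degrees(np.arctan2(d[1],d[0])))
save('w5c',im[125:220,215:315],6)
E
python3 f.py
```

```text
circle [0.50063438 0.1932989 ] 0.041874770118210294
[394.5  212.25] 36 [0.46823296 0.19489263 0.02      ]
```

View pics/w5c.png

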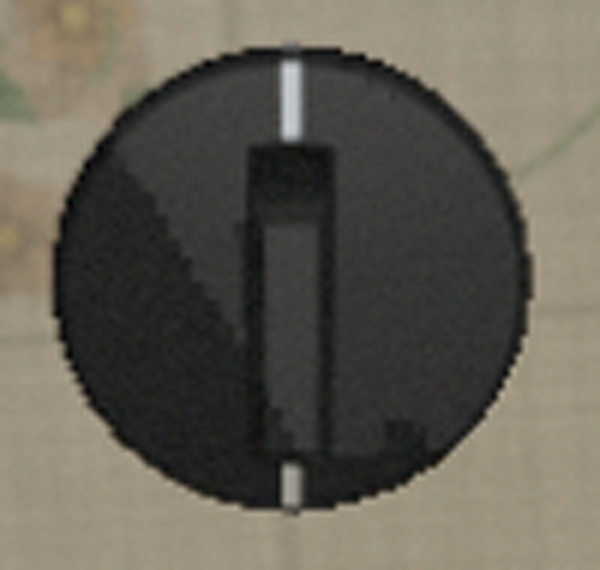

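```bash
cat > e2.py <<'E'
from h import *
import pickle
s,cp,im=pickle.load(open('w5.pkl','rb'))
def P(x,y,z): return onz(cp,(x+.5)/6-.5+215,(y+.5)/6-.5+125,z,True)
a,b=P(291,60,.02),P(291.5,508,.02);print(a,b,(a+b)/2,np.degrees(np.arctan2(*(b-a)[[1,0]])),np.linalg.norm(b-a))
print('wingtop',P(293,222,.05),P(293,450,.05))
l,r=P(55,285,.02),P(527,285,.02);print(l,r,(l+r)/2)
E
python3 e2.py; python3 g.py .502 .1937 .099 87
```

```text
[0.46112178 0.19537221 0.02      ] [0.54208114 0.19099811 0.02      ] [0.50160146 0.19318516 0.02      ] -3.092592430295552 0.08107743366960657
wingtop [0.48248531 0.19442918 0.05      ] [0.51999891 0.19237585 0.05      ]
[0.49802382 0.15201431 0.02      ] [0.50260917 0.23441703 0.02      ] [0.5003165  0.19321567 0.02      ]
t 5.9 tcp [0.5033 0.1926 0.2497] yaw 86.72 j [ 20.8  16.1 107.1   0.   56.8 -65.9] F [-0.4  0.4  0.9] T [-0.01 -0.04 -0.02] gap 0.06 
 SHIFT [15.07  0.13  0.1 ] ROLL -0.28 len 15.1
```

Call:
play_rows(
  increments=[
    [[5, 0.2, 0.05, 0, 5], [10, 0.2, 0.05, 0, 5], [13, 0.2, 0.05, 0, 5], [15, 0.2, 0.05, 0, 5], [15, 0.2, 0.05, 0, 5]],
  ],
)

```text
time_s: 6.52
tcp_pos: [0.5007, 0.1926, 0.0986]
tool_rot: [[-0.003, -0.998, 0.06], [-0.001, 0.06, 0.998], [-1.0, 0.003, -0.001]]
force: [0.1, 0.2, 0.5]
finger_gap: 0.0499
```

```bash
python3 g.py .5015 .1933 .099 87; python3 w.py w6
```

```text
t 6.525 tcp [0.5007 0.1926 0.0986] yaw 86.54 j [ 20.9  28.9 112.5   0.   38.8 -65.7] F [0.1 0.2 0.5] T [0.   0.04 0.  ] gap 0.0499 
 SHIFT [-0.04 -0.08  0.08] ROLL -0.46 len 0.1
cam [0.419 0.197 0.169]
```

View pics/w6.png

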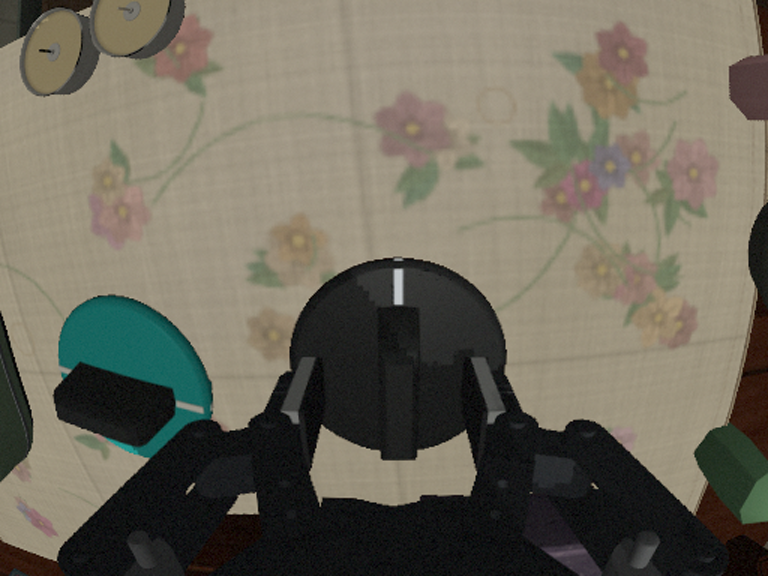

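The wing (398,380) sits centred between the pads and lined up with them. Closing.

Call:
play_rows(
  increments=[
    [[0, -0.05, 0, 0, 0.8], [0, -0.05, 0, 0, 0.8], [0, -0.05, 0, 0, 0.8], [0, -0.05, 0, 0, 0.8]],
  ],
)

```text
time_s: 7.08
tcp_pos: [0.5028, 0.1935, 0.1009]
tool_rot: [[0.002, -0.998, 0.057], [0.001, 0.057, 0.998], [-1.0, -0.002, 0.001]]
force: [-0.3, 1.9, 7.1]
finger_gap: 0.0118
```

Call:
play_rows(
  increments=[
    [[-3, 0, 0, 0, 0.8], [-8, 0, 0, 0, 0.8], [-13, 0, 0, 0, 0.8], [-15, 0, 0, 0, 0.8], [-15, 0, 0, 0, 0.8]],
  ],
)

```text
time_s: 7.7
tcp_pos: [0.5027, 0.1935, 0.2516]
tool_rot: [[0.003, -0.998, 0.057], [0.001, 0.057, 0.998], [-1.0, -0.003, 0.001]]
force: [1.0, 0.1, -2.2]
finger_gap: 0.0116
```

```bash
python3 g.py .506 -.078 .25 84.75; python3 w.py w7
```

```text
t 7.7 tcp [0.5027 0.1935 0.2516] yaw 86.72 j [ 20.9  15.9 107.2  -0.   56.7 -65.8] F [ 1.   0.1 -2.2] T [-0.02 -0.01  0.04] gap 0.0116 
 SHIFT [  0.13  -1.88 -27.09] ROLL 1.97 len 27.2
cam [0.421 0.198 0.322]
```

View pics/w7.png

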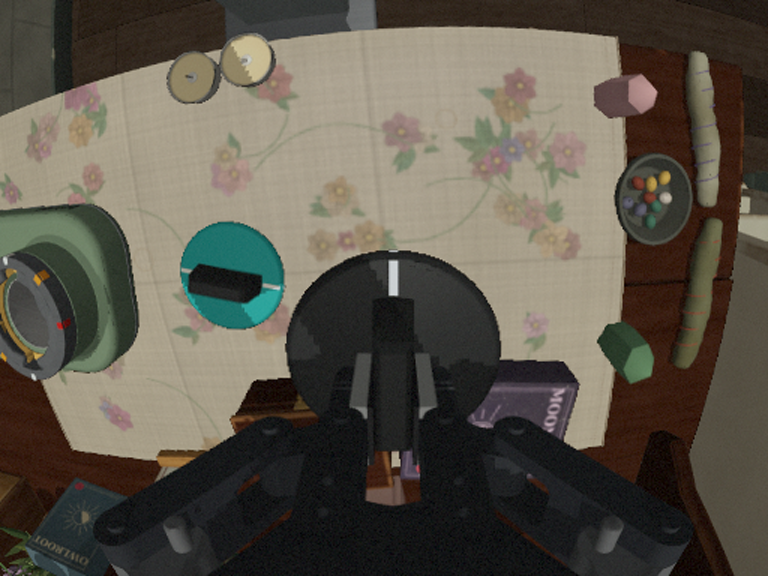

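Lid held and hanging level. Its white line is at (393,278). Measuring its offset in the hand.

```bash
cat > k.py <<'E'
from h import *
import pickle,sys
def meas(n,dz=.0805,show=False):
    s,cp,im=pickle.load(open(n+'.pkl','rb'))
    T=s['tcp_pos'];R=s['tool_rot'];z=T[2]-dz   # plane of disc top
    roi=im[160:205,240:285].astype(float)
    m=(im.min(2)>120);m[:165]=0;m[200:]=0;m[:,252:272]&=True;m[:,:252]=0;m[:,272:]=0
    hs=cv2.cvtColor(im,cv2.COLOR_RGB2HSV);m&=hs[...,1]<40
    k,l,st,c=cv2.connectedComponentsWithStats(m.astype(np.uint8))
    for i in range(1,k):
        if st[i,4]>15:
            ys,xs=np.where(l==i);pts=np.array([onz(cp,x,y,z,True) for x,y in zip(xs,ys)])
            q=(pts-T)@R*100
            print('area',st[i,4],'px',c[i],'tool y min/max/mean',q[:,1].min().round(3),q[:,1].max().round(3),'tool z mean',q[:,2].mean().round(3))
            a=np.polyfit(q[:,1],q[:,2],1);print('slope deg',np.degrees(np.arctan(a[0])).round(2))
meas(sys.argv[1])
s,cp,im=pickle.load(open(sys.argv[1]+'.pkl','rb'))
save(sys.argv[1]+'c',im[160:310,185:340],5)
E
python3 k.py w7
```

```text
area 147 px [261.71428571 184.82312925] tool y min/max/mean 2.869 4.095 tool z mean -0.086
slope deg 0.71
```

View pics/w7c.png

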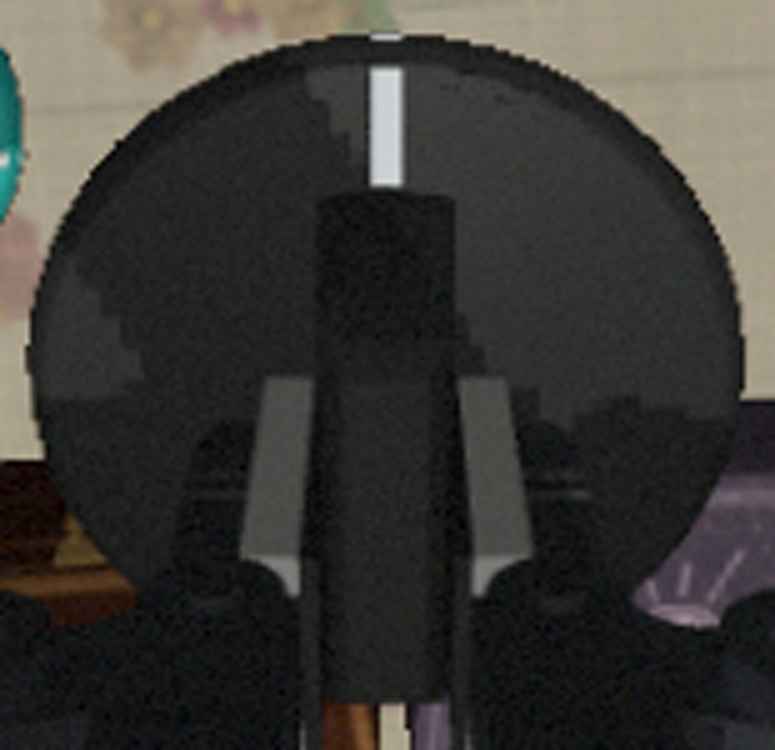

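Call:
play_rows(
  increments=[
    [[0, -0.2, -3, 0.4, 0.8], [0, -0.6, -8, 0.8, 0.8], [0, -1, -13, 1.2, 0.8], [0, -1.3, -18, 1.6, 0.8], [0, -1.7, -23, 2, 0.8]],
  ],
)

```text
time_s: 8.38
tcp_pos: [0.5049, -0.0388, 0.2481]
tool_rot: [[-0.003, -0.996, 0.092], [0.0, 0.092, 0.996], [-1.0, 0.003, -0.0]]
force: [-0.0, -0.1, -1.3]
finger_gap: 0.0118
```

Call:
play_rows(
  increments=[
    [[0, -0.1, -3, 0, 0.8], [0, -0.1, -4, 0, 0.8], [0, -0.1, -4, 0, 0.8]],
  ],
)

```text
time_s: 8.75
tcp_pos: [0.5027, -0.0772, 0.2488]
tool_rot: [[-0.002, -0.996, 0.093], [0.001, 0.093, 0.996], [-1.0, 0.002, 0.0]]
force: [-0.2, 0.9, -1.6]
finger_gap: 0.0117
```

```bash
python3 g.py .5065 -.078 .25 84.75; python3 w.py w8;python3 k.py w8
```

```text
t 8.75 tcp [ 0.5027 -0.0772  0.2488] yaw 84.67 j [ -8.9  13.6 110.7   0.   55.8 -93.6] F [-0.2  0.9 -1.6] T [ 0.01 -0.02 -0.01] gap 0.0117 
 SHIFT [-0.12 -0.38 -0.04] ROLL -0.08 len 0.4
cam [ 0.421 -0.07   0.32 ]
area 138 px [261.5 185. ] tool y min/max/mean 2.859 4.085 tool z mean -0.101
slope deg 0.03
```

View pics/w8.png

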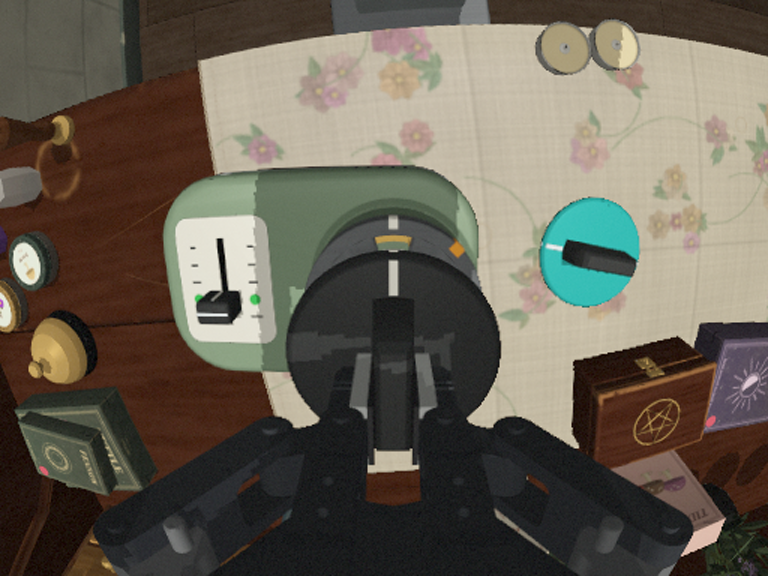

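The rim's white mark at (393,222) and the lid's white line at (393,278) line up. Measuring the relative offset.

```bash
cat > m.py <<'E'
from h import *
import pickle,sys
s,cp,im=pickle.load(open(sys.argv[1]+'.pkl','rb'));T=s['tcp_pos'];R=s['tool_rot']
hs=cv2.cvtColor(im,cv2.COLOR_RGB2HSV);H,S,V=hs[...,0],hs[...,1],hs[...,2]
for nm,m in(('white',(im.min(2)>130)&(S<40)),('amber',(H>8)&(H<28)&(S>140)&(V>130))):
    m=m.copy();m[:100]=0;m[176:]=0;m[:,200:230]=0;m[:,:200]=0;m[:,320:]=0
    k,l,st,c=cv2.connectedComponentsWithStats(m.astype(np.uint8))
    for i in range(1,k):
        if st[i,4]>8 :
            p=onz(cp,*c[i],.1,True);print(nm,(c[i]*1.5).round(1),st[i,4],p.round(4),'tool',((p-T)@R*100).round(3))
a=np.radians(-5.25);ex=np.array([np.cos(a),np.sin(a)])
E
python3 m.py w8
```

```text
white [359.5 156. ] 197 [ 0.4257 -0.0872  0.1   ] tool [14.897  7.552 -1.71 ]
white [401.5 151.4] 14 [ 0.4254 -0.0667  0.1   ] tool [14.898  7.77   0.33 ]
white [455.8 170.1] 927 [ 0.4367 -0.0409  0.1   ] tool [14.897  6.884  3.   ]
white [392.2 222.8] 48 [ 0.4604 -0.0744  0.1   ] tool [14.891  4.216 -0.118]
white [392.2 261.8] 12 [ 0.4804 -0.0763  0.1   ] tool [14.887  2.199 -0.119]
amber [392.6 238.1] 81 [ 0.4682 -0.075   0.1   ] tool [14.889  3.434 -0.101]
amber [456.6 249. ] 59 [ 0.4767 -0.043   0.1   ] tool [14.89   2.882  3.158]
```

```bash
cat > n.py <<'E'
from h import *
import pickle,sys
s,cp,im=pickle.load(open('w7.pkl','rb'));T=s['tcp_pos'];R=s['tool_rot']
for nm,y,dz in(('disc bottom edge',35,.0865),('white end',67,.0805),('disc top edge',64,.0805),('wing foot',190,.0805),('wing top near',340,.0505),('wing far top',703,.0505)):
    p=onz(cp,387.5/5-.5+185,(y+.5)/5-.5+160,T[2]-dz,True);print(nm,((p-T)@R*1000).round(1))
E
python3 n.py
```

```text
disc bottom edge [86.4 43.5 -0.7]
white end [80.4 41.5 -0.7]
disc top edge [80.4 41.8 -0.7]
wing foot [80.4 27.8 -0.7]
wing top near [50.4 24.2 -0.7]
wing far top [ 50.6 -17.9  -0.7]
```

Call:
play_rows(
  increments=[
    [[1, -0.4, 0, 0, 0.8], [2.5, -0.4, 0, 0, 0.8], [3.8, -0.4, 0, 0, 0.8], [4.1, -0.4, 0, 0, 0.8], [4.1, -0.4, 0, 0, 0.8]],
  ],
)

```text
time_s: 9.43
tcp_pos: [0.5071, -0.0776, 0.2085]
tool_rot: [[-0.001, -0.996, 0.092], [0.0, 0.092, 0.996], [-1.0, 0.001, 0.0]]
force: [0.2, -0.5, -2.0]
finger_gap: 0.0118
```

```bash
python3 g.py .5065 -.078 .186 84.75; python3 w.py w9;python3 k.py w9
```

```text
t 9.425 tcp [ 0.5071 -0.0776  0.2085] yaw 84.73 j [ -8.9  17.2 112.1  -0.   50.8 -93.6] F [ 0.2 -0.5 -2. ] T [ 0.02 -0.06 -0.01] gap 0.0118 
 SHIFT [ 2.25  0.06 -0.05] ROLL -0.02 len 2.3
cam [ 0.426 -0.071  0.279]
area 138 px [261.5 185. ] tool y min/max/mean 2.861 4.087 tool z mean -0.098
slope deg 0.02
```

View pics/w9c.png

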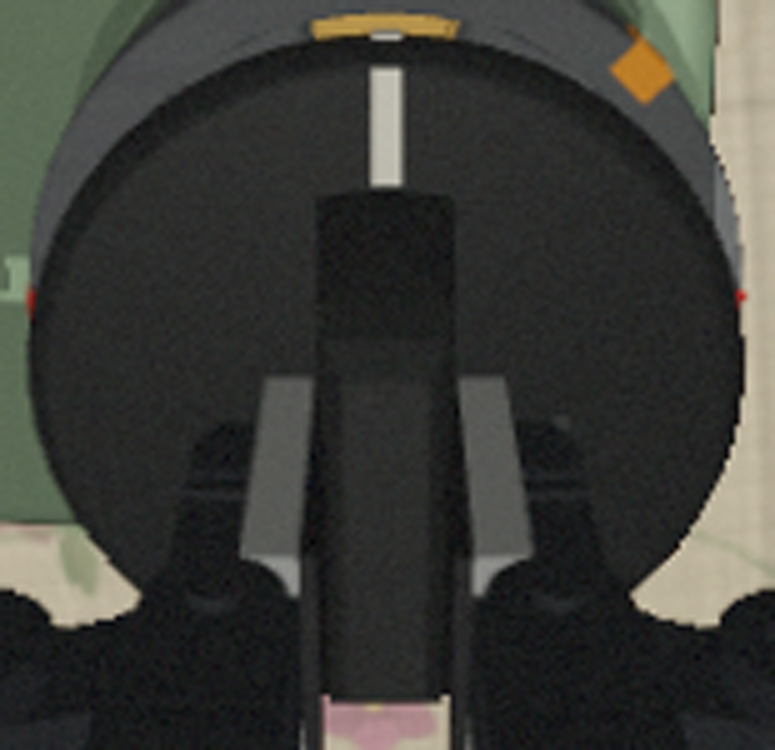

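The gap (mid 386) and the red marks at (32,300) and (740,297) are symmetric about the lid. Last check on the mark, then down.

```bash
python3 m.py w9
```

```text
white [355.2 154.8] 106 [ 0.4287 -0.0861  0.1   ] tool [10.86   7.721 -1.573]
white [454.  162.9] 553 [ 0.4354 -0.0472  0.1   ] tool [10.859  7.412  2.362]
white [392.1 228.7] 76 [ 0.4602 -0.0744  0.1   ] tool [10.857  4.695 -0.11 ]
white [392.2 261.8] 12 [ 0.4741 -0.0756  0.1   ] tool [10.856  3.297 -0.105]
amber [392.1 246.8] 89 [ 0.4678 -0.0751  0.1   ] tool [10.857  3.934 -0.111]
amber [469.1 258.6] 67 [ 0.4756 -0.0434  0.1   ] tool [10.857  3.443  3.114]
```

Call:
play_rows(
  increments=[
    [[0.5, 0, 0, 0, 0.8], [1.0, 0, 0, 0, 0.8], [1.4, 0, 0, 0, 0.8], [1.4, 0, 0, 0, 0.8]],
  ],
)

```text
time_s: 9.98
tcp_pos: [0.507, -0.0776, 0.1945]
tool_rot: [[-0.001, -0.996, 0.092], [0.0, 0.092, 0.996], [-1.0, 0.001, 0.0]]
force: [-0.7, -0.4, -0.7]
finger_gap: 0.0115
```

```bash
python3 g.py .5065 -.078 .186 84.75
```

```text
t 9.975 tcp [ 0.507  -0.0776  0.1945] yaw 84.72 j [ -8.9  18.3 112.7   0.   49.  -93.6] F [-0.7 -0.4 -0.7] T [-0.05 -0.03 -0.04] gap 0.0115 
 SHIFT [ 0.85  0.05 -0.04] ROLL -0.03 len 0.9
```

Call:
play_rows(
  increments=[
    [[0.3, 0.05, 0, 0, 0.8], [0.6, 0.05, 0, 0, 0.8], [0.8, 0.05, 0, 0, 0.8], [0.8, 0.05, 0, 0, 0.8]],
  ],
)

```text
time_s: 10.48
tcp_pos: [0.5067, -0.0776, 0.187]
tool_rot: [[-0.0, -0.996, 0.092], [0.0, 0.092, 0.996], [-1.0, 0.0, 0.0]]
force: [-1.3, 0.3, 2.0]
finger_gap: 0.012
```

```bash
python3 g.py .5065 -.078 .186 84.75; python3 w.py w10;python3 k.py w10
```

```text
t 10.475 tcp [ 0.5067 -0.0776  0.187 ] yaw 84.73 j [ -8.9  18.9 113.1   0.   48.  -93.6] F [-1.3  0.3  2. ] T [-0.03  0.14 -0.  ] gap 0.012 
 SHIFT [ 0.1   0.02 -0.05] ROLL -0.02 len 0.1
cam [ 0.425 -0.071  0.258]
area 138 px [261.5 185. ] tool y min/max/mean 2.862 4.088 tool z mean -0.1
slope deg 0.03
```

View pics/w10c.png

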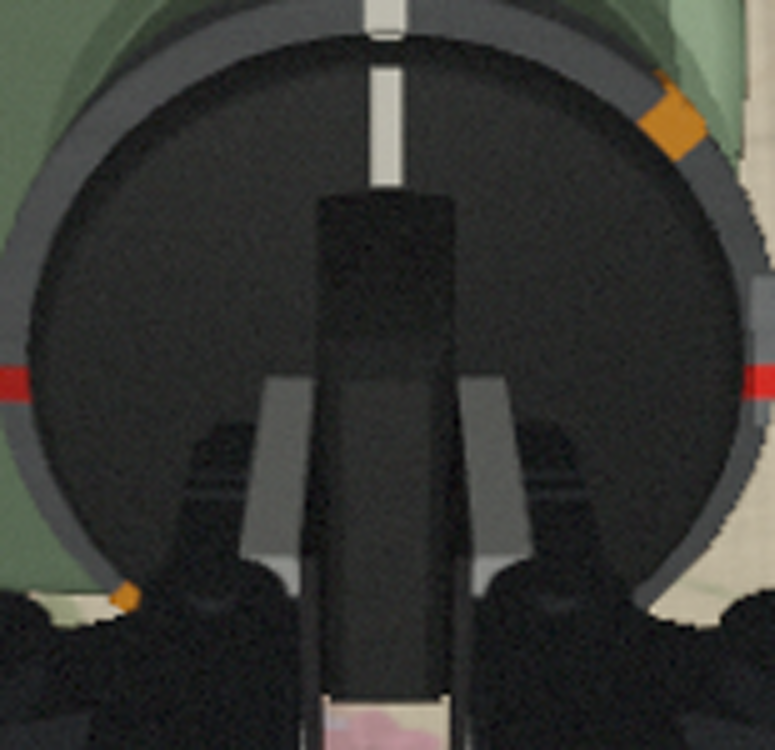

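The lid looks home, with all marks symmetric around it and 2 N of contact. I'll press slightly to confirm.

Call:
play_rows(
  increments=[
    [[0.1, 0, 0, 0, 0.8], [0.2, 0, 0, 0, 0.8], [0.2, 0, 0, 0, 0.8]],
  ],
)

```text
time_s: 10.9
tcp_pos: [0.5068, -0.0776, 0.1869]
tool_rot: [[0.0, -0.996, 0.092], [-0.0, 0.092, 0.996], [-1.0, -0.0, -0.0]]
force: [-10.9, 1.7, 27.7]
finger_gap: 0.0117
```

```bash
python3 g.py .5065 -.078 .186 84.75
```

```text
t 10.9 tcp [ 0.5068 -0.0776  0.1869] yaw 84.73 j [ -8.9  19.  113.1  -0.   48.  -93.6] F [-10.9   1.7  27.7] T [ 0.26  1.59 -0.02] gap 0.0117 
 SHIFT [ 0.09  0.02 -0.05] ROLL -0.02 len 0.1
```

Firm stop at the same height, so it is fully home. I'll ease the push and twist clockwise (+roll).

Call:
play_rows(
  increments=[
    [[-0.18, 0, 0, 0, 0.8], [-0.18, 0, 0, 5, 0.8], [-0.18, 0, 0, 10, 0.8], [-0.18, 0, 0, 15, 0.8], [-0.18, 0, 0, 15, 0.8]],
  ],
)

```text
time_s: 11.52
tcp_pos: [0.5071, -0.0777, 0.1869]
tool_rot: [[0.001, -0.938, 0.346], [-0.0, 0.346, 0.938], [-1.0, -0.001, -0.0]]
force: [-1.3, -1.4, 4.6]
finger_gap: 0.012
```

```bash
python3 g.py .5065 -.078 .186 39.75; python3 w.py w11;python3 k.py w11
```

```text
t 11.525 tcp [ 0.5071 -0.0777  0.1869] yaw 69.77 j [ -8.9  19.  113.   -0.   48.  -78.6] F [-1.3 -1.4  4.6] T [-0.28  0.11 -0.08] gap 0.012 
 SHIFT [ 0.09  0.05 -0.05] ROLL 30.02 len 0.1
cam [ 0.43  -0.05   0.257]
area 138 px [261.5 185. ] tool y min/max/mean 2.837 4.064 tool z mean -0.103
slope deg 0.03
```

View pics/w11c.png

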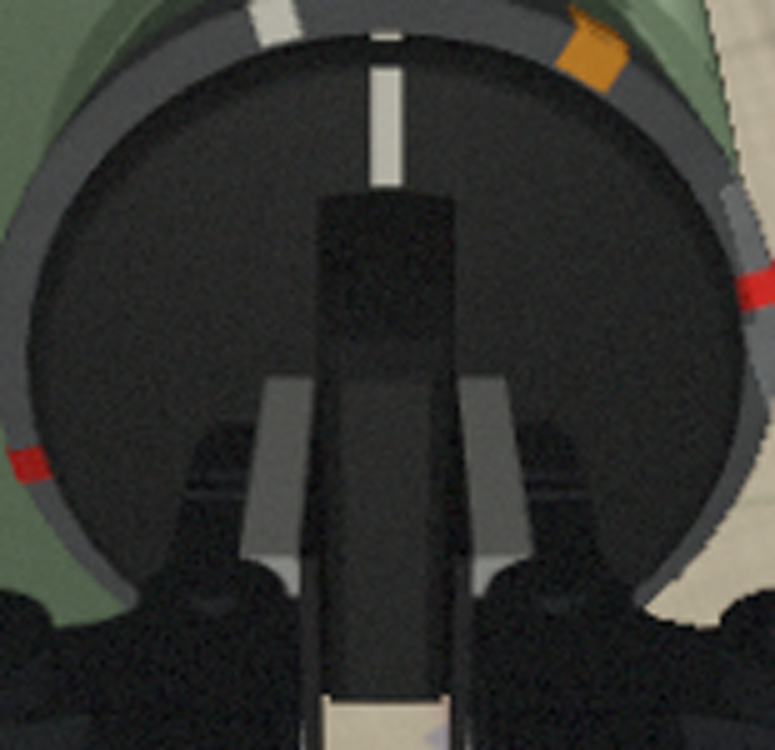

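The lid turns with the hand with no slip. Its line at x = 387 is now a third of the way from the white mark (275,20) to the amber mark (593,50). 30° more to go.

Call:
play_rows(
  increments=[
    [[0, 0, 0, 7, 0.8], [0, 0, 0, 14, 0.8], [0, 0, 0, 21, 0.8], [0, 0, 0, 27, 0.8], [0, 0, 0, 30, 0.8]],
  ],
)

```text
time_s: 12.2
tcp_pos: [0.5068, -0.078, 0.1869]
tool_rot: [[0.0, -0.639, 0.769], [-0.001, 0.769, 0.639], [-1.0, -0.001, -0.0]]
force: [-2.5, -4.0, 5.6]
finger_gap: 0.0116
```

Call:
play_rows(
  increments=[
    [[0, 0, 0, 0, 0.8], [0, 0, 0, 0, 0.8]],
  ],
)

```text
time_s: 12.45
tcp_pos: [0.5068, -0.078, 0.1869]
tool_rot: [[0.0, -0.641, 0.768], [-0.001, 0.768, 0.641], [-1.0, -0.001, -0.0]]
force: [-2.2, -2.7, 6.3]
finger_gap: 0.0119
```

```bash
python3 g.py .5065 -.078 .186 39.75; python3 w.py w12;python3 k.py w12
python3 - <<'E'
from h import *
import pickle
cp=optics.camera_params('top');im=optics.grab_frame('top');save('top1',im)
im=optics.grab_frame('side');save('side1',im)
E
```

```text
t 12.45 tcp [ 0.5068 -0.078   0.1869] yaw 39.86 j [-8.90e+00  1.90e+01  1.13e+02 -1.00e-01  4.80e+01 -4.87e+01] F [-2.2 -2.7  6.3] T [-0.59  0.37 -0.08] gap 0.0119 
 SHIFT [ 0.09  0.02 -0.02] ROLL 0.11 len 0.1
cam [ 0.454 -0.016  0.257]
area 138 px [261.5 185. ] tool y min/max/mean 2.792 4.019 tool z mean -0.083
slope deg 0.02
```

View pics/w12.png

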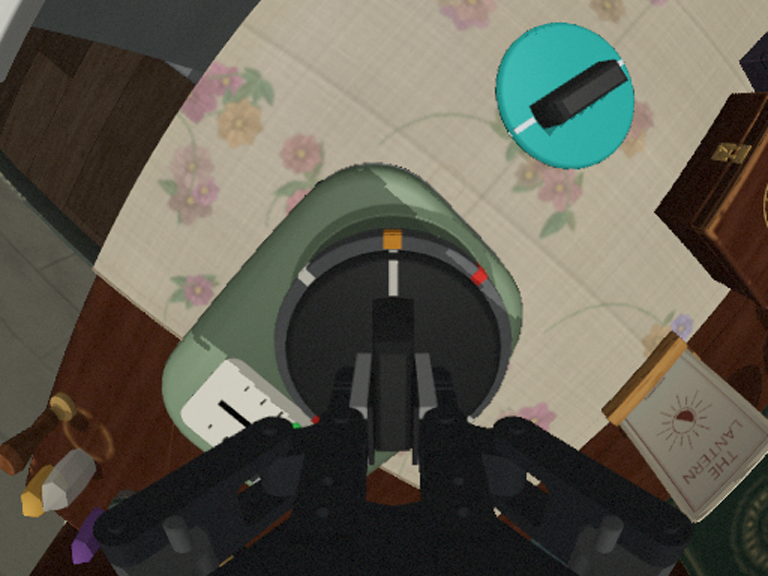

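View pics/side1.png

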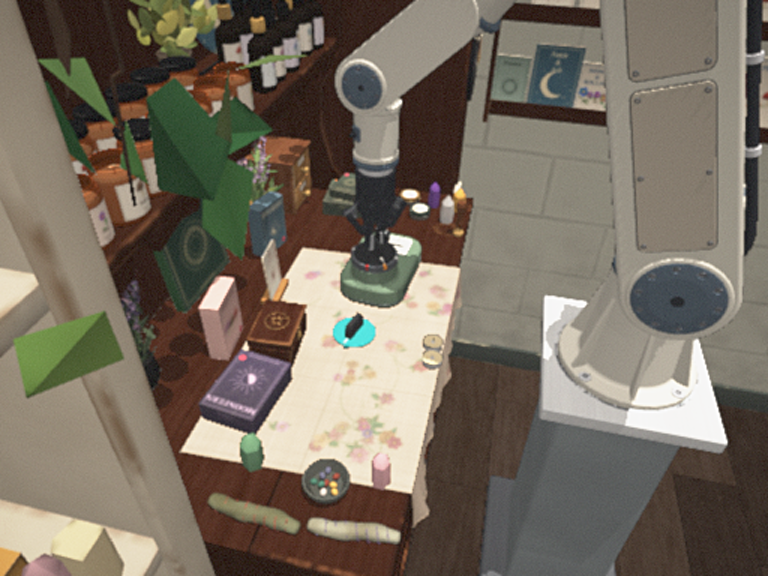

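The lid's line at (393,278) points straight at the amber mark (392,240). Bystanders stand as they did before, and the grip is still on. Handing in.

```bash
python3 -c "
from h import *
print(order.finish_job())
s=ctrl.get_state();print(s['time_s'],s['tcp_pos'],s['finger_gap'],s['force'])"
```

```text
the job is handed in; nothing more can be done
None
the job is handed in; nothing more can be done
```

The job is handed in at about 12.6 s, with the gripper still holding the lid at the amber mark. The hand-in gave no verdict.

- **Slider:** I gripped it by its block while the lid was still off and moved it about 16.7 mm. The picture after release showed its white line level with the green dots. At the end the gripper hid it from view, but nothing touched it after that picture.
- **Lid insertion:** I used the dark lid, not the turquoise one. I set it straight into the mouth with its white lines on the white marks. Pressing gave a firm stop (about 28 N) at the height that matches fully seated.
- **Lid twist:** I turned it 45° clockwise. In the last wrist picture its white line points straight at the amber mark. It did not slip in the grip, and the finger gap stayed at 11.9 mm.
- **Other things on the dresser:** the bystanders visible in the last side picture stand where they were. The bell and part of the right side were hidden by the arm there, and the arm never went near them.

The one disagreement was between measurements of the mouth's position, which differed by about 1 mm (wrist camera against top camera). I corrected 0.5 mm for it during insertion, and the fit had 2 mm to spare.

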